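Put the cordless iron back in its sloped charging stand and lock it

TASK

Ironing is finished and the cordless iron is cold: take it by the handle off its rubber mat and set it gently down in its sloped charging stand, nose uphill, so that the sole lies flat and square on the floor of the pocket inside the raised rim. Then slide the carry lock at the top end of the stand all the way in over the tip of the sole, and let go. Leave everything else on the counter standing where it is.

Things in the scene. Friction and masses are not known exactly. Their poses are not given: they have to be found in the camera images.
- iron: Cordless iron, 0.75 kg, 215 mm long, 100 wide, 117 high: steel sole 7 mm thick with pointed nose, grey skirt, white body, black bridge handle. Origin: underside of the sole, 105 mm ahead of the heel, 110 behind the nose tip. x to the nose, z up. Starts sole down on the rubber mat. It balances within 10 mm of below iron_grip. The front 30 mm of the sole lie bare ahead of the skirt.
- iron_grip (a point): Where to grip the iron: middle of its handle, at (-22, 0, 104) mm in the iron's axes. The handle bar runs along the iron's x, 26 mm wide (y), 94 to 117 mm above the sole, free from x = -70 to +6 mm between its posts, with 42 mm of free height below it.
- iron_nose (a point): Tip of the iron's sole, underside: at (110, 0, 0) mm in the iron's axes.
- cradle: Pocket of the charging stand (white wedge, 290 x 136 mm, fixed). Flat floor, rising 30 degrees away from the robot. Origin: on the floor, where the iron's origin belongs, 78 mm above the counter. x up the slope (nose end), z square out of the floor. Rim 13 mm high follows the sole's outline with 2.5 mm play, flaring to 7 mm above 6 mm height, and ends 15 mm short of the nose tip.
- pocket_heel (a point): Foot of the heel block at the pocket's low end: at (-108, 0, 0) mm in the pocket's axes, 3 mm behind the seated iron's heel. The block is 26 mm high, 90 mm wide, and its face leans back above 10 mm height. The iron has a few mm of play along the slope; touching the heel block is not needed.
- lock (a joint): Carry lock, grey slide at the top end of the stand: 0 = open, 0.022 m = fully in, tongue over the tip of the sole. Slides along the pocket's -x (down the slope, towards the iron) against 1.5 N of friction and stays where left. Starts 0 to 5 mm. The tongue runs 10 to 15.5 mm above the floor: it passes over the 7 mm sole only when the nose is down.
- lock_tab (a point): On the lock's upright finger tab (moves with it), 11 mm below its top; with the lock at 0 it is at (160, 0, 34) mm in the pocket's axes. Tab 14 mm wide (pocket's y), 18 mm long (x), top 45 mm above the floor. Pinch it across y, from straight above or square to the slope. The slide below is 14 mm wide too, between 5 mm high guides.
- fill_cup: Bystander: small white open measuring cup, 60 mm across, 75 mm tall, between the mat and the stand. Origin under its middle. To be left alone.
- button_jar: Bystander: glass jar with steel lid, 56 mm across, 75 mm tall, between the mat and the stand. Origin under its middle. To be left alone.
- clothes_brush: Bystander: clothes brush lying on the far part of the counter. Origin under its middle. To be left alone.
- mug: Bystander: white ceramic mug, 80 mm across, 95 mm tall, far part of the counter. Origin under its middle. To be left alone.
- spray_bottle: Bystander: clear spray bottle with a white trigger head, 66 mm across, 188 mm tall, right side. Origin under its middle. To be left alone.
- detergent: Bystander: white detergent bottle, 84 mm across, 220 mm tall, left side. Origin under its middle. To be left alone.
- starch_can: Bystander: aluminium spray can, 52 mm across, 170 mm tall, left side. Origin under its middle. To be left alone.
Mind the look-alikes: they are no part of the job. Leave any red or turquoise look-alike of the iron alone.

How it is judged (in metres and radians):
On the way, in this order (a step that is already met when the one before it is completed fails the run):
1. the iron is home in the pocket: sole flat on the floor and square inside the rim, nose uphill, the lock still open (x of iron in the frame of cradle between -0.008 and 0.009 m and y of iron in the frame of cradle between -0.0045 and 0.0045 m and z of iron in the frame of cradle between -0.004 and 0.004 m and x of iron_nose in the frame of cradle above 0.095 m and angle between the z axis of iron and the z axis of cradle, either way round below 0.05 rad and angle between the x axis of iron and the x axis of cradle, either way round below 0.06 rad and value of joint lock below 0.01 m), for 0.2 s.
2. the carry lock is slid fully in over the tip of the sole (x of iron in the frame of cradle between -0.008 and 0.009 m and y of iron in the frame of cradle between -0.0045 and 0.0045 m and z of iron in the frame of cradle between -0.004 and 0.004 m and x of iron_nose in the frame of cradle above 0.095 m and angle between the z axis of iron and the z axis of cradle, either way round below 0.05 rad and angle between the x axis of iron and the x axis of cradle, either way round below 0.06 rad and value of joint lock above 0.018 m), for 0.2 s.
At the end, for the whole second after the job is handed in: The iron rests in the pocket, nose uphill: its origin within 8 mm of the pocket's along the slope (9 mm uphill), 4.5 mm across and 4 mm off the floor, sole within 0.05 rad of flat and 0.06 rad of square; the lock is at least 18 of its 22 mm in; the iron is at rest (all of step 2 and linear speed of iron below 0.01 m/s); the robot touches nothing.
It fails at once if the iron is dropped or rammed into the stand (more than 60 N between them) (contact force between iron and cradle above 60 N).
It fails at once if another thing on the counter is knocked over or shifted more than 30 mm (distance of any of fill_cup, button_jar, clothes_brush, mug, spray_bottle, detergent, starch_can from where it was at the start of the episode above 0.03 m).
It also fails if it takes over 48 s, if anything falls off the work surface, if the arm or the gripper's body presses on something with over 40 N, if the wrist force passes 120 N, or if a joint passes its speed limit or range.

ROBOT

A 6-joint arm with a two-finger parallel gripper is mounted at the origin on the work surface. World frame = base frame: x ahead of the robot, y to its left, z up, the work surface at z = 0. Lengths are in m, angles in degrees, forces in N, time in s.
With the tool pointing down it reaches from about 0.35 to 0.875 m from the base axis. Payload 4.2 kg.
Tool frame: the origin (TCP) lies midway between the tips of the shut fingers; the grasp point (between the pads) lies 19 mm behind it; z points along the fingers, y is the line along which they close (so a half turn about z gives the same grasp; the last joint's range is limited). The gripper opens to 87 mm and grips with 3 to 60 N. Pads are 19 mm wide; open, the fingers measure 117 mm over their backs; the gripper's body (75 mm by 190 mm) begins 51 mm behind the grasp point.
Start: joints at [80.191, 22.042, 0.453, 0, -68.411, -14.817], TCP at [0.26, 0.568, 0.223] pointing down, gripper open.
Joint ranges: [-179.83, 179.83], [-69.29, 118.12], [-61.27, 80.66], [-181.25, 117.63], [-171.15, -9.14], [-177.46, 177.46]. Speed limits (degrees/s): [159.86, 159.86, 180, 180, 180, 180].

INTERFACE

Orientations are given as a 3x3 rotation matrix whose columns are the frame's x, y, z axes.
In Python, from station import * gives the robot as it stands.
- The arm moves only by the tool move_arm, never from a script. Its argument "targets" is text: rows parted by semicolons, each of 4 numbers parted by spaces: the shift along the world's x, y, z in units of 25 mm (1.0 is 25 mm), then the turn about the world's z in units of 5 degrees (1.0 is 5 degrees). In form: tx ty tz spin; .... A call has 1 to 10 rows; each row shifts and turns the commanded pose from where the row before left it; what a row does not reach is not made up. A row lasts 1/12 s, in which the tool goes at most 41.7 mm and 7.16 degrees, less where a joint would pass 70% of its speed; a pose out of reach is approached as far as the arm can. A call is refused whole if a number of a shift passes 1 or a number of a turn 1, either way. A call with a gripper value outside its range is refused whole. "gripper" is the finger opening in mm, from 0 to 87, set as the call begins (left out, the last holds). The fingers move at their own pace and stop on an object; the grip force is fixed at half the most. Time passes only in rows, so rows that do not move let the fingers close. It gives the time, the measured TCP pose, the force, the opening and the grip force at its end, in the units of the state.
- sense(): the state, without advancing time (a new reading comes with each control period).
- capture(name): name is "scene" or "top" or "wrist"; returns a dict with "image" (420x560x3 uint8, blue, green, red), "fx", "fy", "cx", "cy" (pixels), "D" ([k1, k2, p1, p2, k3] as OpenCV has them; the pictures are not rectified), "world_from_camera" (4x4, takes a point from camera to world coordinates); the wrist camera has in their place "hand_eye" (4x4, takes a point from camera to tool coordinates, whose origin is the TCP and whose axes are the flange's). Camera axes: x right, y up, looking along -z (the intrinsics and any distortion apply to the point x, -y, -z); pixel columns grow to the right and rows downward; lengths in m; the calibration is good to about 2 mm. A picture is of the moment at which its call begins: read the wrist's pose just before it. There is no depth.
- finish_job(): hands the job in; it is judged then, once.
The state is a dict: "time_s": time; "joints": joint angles; "joint_velocities": joint speeds; "effort": joint torques, N m; "tcp_pos": TCP position; "ee_rot": TCP orientation; "wrist_force": force on the tool from outside, world axes, zero at the start; "moment": the same for the moment, N m; "gripper_width": opening from 0.0 (shut) to 1.0 (fully open); "gripper_force": force on a finger pad.
Only numpy, scipy, OpenCV 4.12 (cv2) and the standard library are available. Lean on these libraries where they do the work, as an engineer would, in place of code of your own. Each camera call takes 0.05 s, during which the arm holds its last target. There are 200 camera calls.

## Working session

There is one attempt and no reset: what is moved stays moved. The work goes in short steps, Python scripts to look and compute and a tool call to move; the robot and the scene stay as the last step left them, time stands still between calls to the robot, and variables do not carry over. Pictures are saved under pics/ and viewed, at most 10 in all, crops included, and the job is handed in when it is done.

Besides the shell and the picture viewer there is one more tool, called after ">>>" as a command line: name --argument value ..., lists and objects as JSON in quotes. move_arm: Moves the arm, as the interface text tells. Its arguments: {"type":"object","properties":{"targets":{"type":"string"},"gripper":{"type":"number"}},"required":["targets"]}

```bash
mkdir -p pics; ls; python3 - <<'E'
from station import *
import cv2,numpy as np
s=sense();print(s)
for n in("scene","top"):
    c=capture(n);cv2.imwrite(f"pics/{n}0.png",c["image"]);np.save(f"{n}0.npy",c,allow_pickle=True)
    print({k:v for k,v in c.items() if k!="image"})
E
```

```text
pics
{'time_s': 0.0, 'joints': array([ 8.01904686e+01,  2.20899344e+01,  3.78655487e-01, -2.82639782e-02,
       -6.84125015e+01, -1.48152769e+01]), 'joint_velocities': array([-0.04500524,  0.09686328, -0.06585583, -0.06053003,  0.11328902,
       -0.00495091]), 'effort': array([ 1.12160615e-03, -3.90666068e+01,  1.87403083e+01,  4.21996325e+00,
        1.09042719e-02, -1.83983293e-04]), 'tcp_pos': array([0.26016649, 0.56759637, 0.22146253]), 'ee_rot': array([[ 9.08979979e-01, -4.16838969e-01, -8.20054519e-04],
       [-4.16839761e-01, -9.08977672e-01, -2.05059634e-03],
       [ 1.09357218e-04,  2.20578235e-03, -9.99997561e-01]]), 'wrist_force': array([ 0.10673513,  0.13283293, -0.52818275]), 'moment': array([0.00853317, 0.06633422, 0.00858648]), 'gripper_force': 0.0, 'gripper_width': 0.9997536102990449}
{'fx': 409.9680985451941, 'fy': 409.9680985451941, 'cx': 289.2493477087803, 'cy': 206.60183006926073, 'D': array([0.02576929, 0.        , 0.        , 0.        , 0.        ]), 'world_from_camera': array([[ 0.62921844, -0.55742159,  0.54163209,  1.0920585 ],
       [ 0.77722622,  0.45296058, -0.43674491, -0.46998816],
       [-0.00188695,  0.69577862,  0.71825382,  0.92092137],
       [ 0.        ,  0.        ,  0.        ,  1.        ]])}
{'fx': 404.4546415158338, 'fy': 404.4546415158338, 'cx': 278.0599416360787, 'cy': 205.82766775726134, 'D': array([-0.03219364,  0.        ,  0.        ,  0.        ,  0.        ]), 'world_from_camera': array([[ 3.59501491e-03,  9.80288504e-01, -1.97538667e-01,
         2.45214990e-01],
       [-9.99876053e-01,  4.95802075e-04, -1.57363634e-02,
         1.12592537e-02],
       [-1.53282360e-02,  1.97570755e-01,  9.80168782e-01,
         1.46134066e+00],
       [ 0.00000000e+00,  0.00000000e+00,  0.00000000e+00,
         1.00000000e+00]])}
```

View pics/scene0.png

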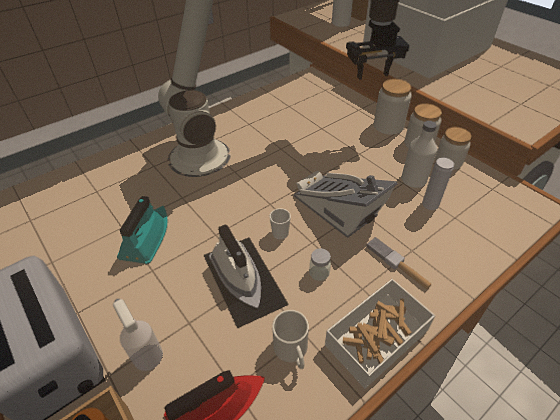

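View pics/top0.png

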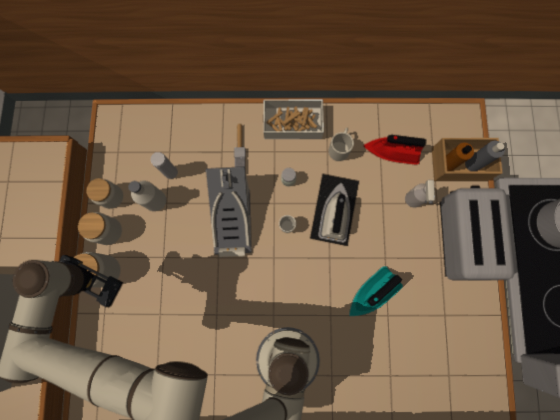

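The scene view shows the grey/white target iron at about (236,270) on its black mat, and the stand at (347,200). In the top view the iron is at (335,212), nose up in the image at (344,185). The stand is at (229,212), with the lock at about (227,178). The red iron at (398,150) and the turquoise one at (377,292) are decoys.

```bash
cat > h.py <<'E'
import cv2,numpy as np
def ray(c,uv,T=None):
    T=c["world_from_camera"] if T is None else T
    K=np.array([[c["fx"],0,c["cx"]],[0,c["fy"],c["cy"]],[0,0,1]])
    p=cv2.undistortPoints(np.array(uv,float).reshape(-1,1,2),K,np.array(c["D"],float)).reshape(-1,2)
    d=np.c_[p[:,0],-p[:,1],-np.ones(len(p))]@T[:3,:3].T
    return T[:3,3],d
def onz(c,uv,z,T=None):
    o,d=ray(c,uv,T); z=np.broadcast_to(z,len(d)); return o+d*((z-o[2])/d[:,2])[:,None]
def proj(c,P,T=None):
    T=c["world_from_camera"] if T is None else T
    q=(np.atleast_2d(P)-T[:3,3])@T[:3,:3]; q=q*[1,-1,-1]
    K=np.array([[c["fx"],0,c["cx"]],[0,c["fy"],c["cy"]],[0,0,1]])
    return cv2.projectPoints(q,np.zeros(3),np.zeros(3),K,np.array(c["D"],float))[0].reshape(-1,2)
def load(n): return np.load(n,allow_pickle=True).item()
def wristT(c,s):
    T=np.eye(4);T[:3,:3]=s["ee_rot"];T[:3,3]=s["tcp_pos"];return T@c["hand_eye"]
E
python3 - <<'E'
from h import *
np.set_printoptions(precision=3,suppress=True)
c=load("top0.npy")
print("iron nose",onz(c,[[344,184]],.003),"handle",onz(c,[[336,212]],.11))
print("stand",onz(c,[[209,168],[245,168],[213,254],[251,252],[228,178]],[.14,.14,.01,.01,.18]))
print("cup,jar",onz(c,[[288,225],[289,177]],.07))
im=c["image"][150:275,190:370]
cv2.imwrite("pics/topz.png",cv2.resize(im,None,fx=4.4,fy=4.4,interpolation=cv2.INTER_CUBIC))
E
```

```text
iron nose [[ 0.622 -0.21   0.003]] handle [[ 0.496 -0.164  0.11 ]]
stand [[0.643 0.269 0.14 ]
 [0.643 0.145 0.14 ]
 [0.361 0.267 0.01 ]
 [0.369 0.131 0.01 ]
 [0.597 0.197 0.18 ]]
cup,jar [[ 0.458 -0.001  0.07 ]
 [ 0.63  -0.005  0.07 ]]
```

>>> move_arm --targets "0 0 1 0;0 0 1 0;0 0 1 0;0 0 1 0;0.4 -1 0 0;0.4 -1 0 0;0.4 -1 0 0;0.4 -1 0 0;0.4 -1 0 0;0.4 -1 0 0" --gripper 87

```text
time_s: 0.93
tcp_pos: [0.3205, 0.4167, 0.3221]
ee_rot: [[0.909, -0.416, -0.001], [-0.416, -0.909, -0.001], [-0.0, 0.001, -1.0]]
wrist_force: [0.4, 0.4, -0.5]
gripper_width: 1.001
gripper_force: 0.0
```

>>> move_arm --targets "0.6 -1 0.3 1;0.6 -1 0.3 1;0.6 -1 0.3 1;0.6 -1 0.3 1;0.6 -1 0.3 1;0.6 -1 0.3 0;0.6 -1 0.3 0;0.6 -1 0.3 0;0 -0.6 0 0;0 0 0 0"

```text
time_s: 1.77
tcp_pos: [0.4404, 0.2008, 0.3827]
ee_rot: [[1.0, 0.003, -0.0], [0.003, -1.0, -0.0], [-0.0, 0.0, -1.0]]
wrist_force: [-0.6, -0.1, -0.3]
gripper_width: 0.999
gripper_force: 0.0
```

```bash
python3 - <<'E'
from station import *
from h import *
s=sense();c=capture("wrist");c["s"]=s;np.save("w1.npy",c,allow_pickle=True)
cv2.imwrite("pics/w1.png",c["image"]);print(s["tcp_pos"],s["ee_rot"],c["hand_eye"],c["fx"],s["time_s"])
E
```

```text
[0.44037907 0.20080082 0.3826603 ] [[ 9.99995553e-01  2.96635840e-03 -3.08669597e-04]
 [ 2.96635642e-03 -9.99995600e-01 -6.85451479e-06]
 [-3.08688572e-04  5.93886027e-06 -9.99999952e-01]] [[ 4.13987476e-04  9.70064140e-01  2.42848499e-01  6.70897828e-02]
 [ 9.99999885e-01 -3.42668159e-04 -3.35918630e-04  4.07313674e-04]
 [-2.42646169e-04  2.42848610e-01 -9.70064170e-01 -1.62108057e-01]
 [ 0.00000000e+00  0.00000000e+00  0.00000000e+00  1.00000000e+00]] 317.0990083760368 1.7667
```

View pics/w1.png

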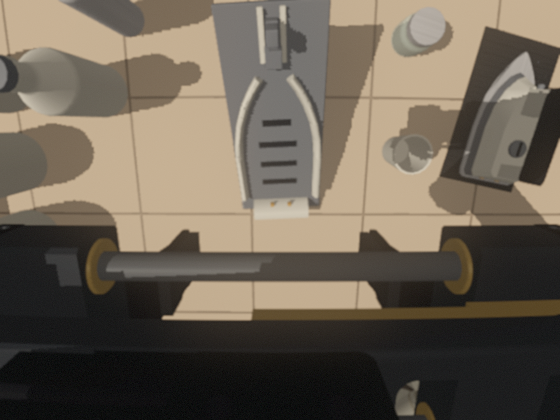

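The wrist view shows the stand from above. The pocket rim apex is at about (277,75), the vent slots at (277,123) to (280,181), the heel block at (280,208) and the lock at (272,35). The iron is at the right edge. I'll zoom in on the stand.

```bash
python3 - <<'E'
from h import *
c=load("w1.npy");im=c["image"][0:225,190:350]
z=cv2.resize(im,(640,900),interpolation=cv2.INTER_CUBIC)
# two halves side by side: 800x600 limit
a=cv2.resize(c["image"][0:115,205:340],(0,0),fx=2.95,fy=5,interpolation=cv2.INTER_CUBIC)
b=cv2.resize(c["image"][105:225,205:340],(0,0),fx=2.95,fy=5,interpolation=cv2.INTER_CUBIC)[:575]
z=np.hstack([a,b]);print(z.shape);cv2.imwrite("pics/w1z.png",z)
E
```

```text
(575, 796, 3)
```

View pics/w1z.png

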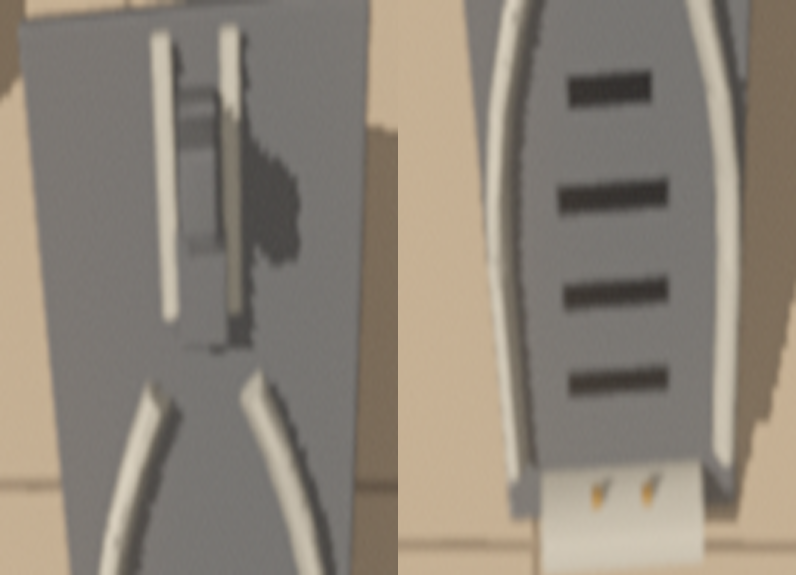

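```bash
cat > fit.py <<'E'
from h import *
from scipy.optimize import least_squares
np.set_printoptions(precision=4,suppress=True)
a=np.radians(30)
def Rc(yaw): 
    return np.array([[np.cos(yaw),-np.sin(yaw),0],[np.sin(yaw),np.cos(yaw),0],[0,0,1]])@np.array([[np.cos(a),0,-np.sin(a)],[0,1,0],[np.sin(a),0,np.cos(a)]])
def W(p,L): return np.atleast_2d(L)@Rc(p[2]).T+[p[0],p[1],.078]
E
python3 - <<'E'
from fit import *
c=load("w1.npy");T=wristT(c,c["s"])
l=lambda X,Y:(205+X/2.95,Y/5); r=lambda X,Y:(205+(X-398)/2.95,105+Y/5)
uv=np.array([r(610,90),r(613,196),r(615.5,293),r(618,380),r(540,470),r(702,461),l(22,25),l(370,0)])
def res(q):
    p=q[:3]; L=[[q[3],0,0],[q[4],0,0],[q[5],0,0],[q[6],0,0],[-.108,.045,0],[-.108,-.045,0],[q[7],.068,0],[q[7],-.068,0]]
    return (proj(c,W(p,L),T)-uv).ravel()
s=least_squares(res,[.5,.2,0,.03,0,-.04,-.08,.17]);p=s.x
print(p,"\n",res(p).reshape(-1,2));np.save("cr.npy",p[:3])
for n,L in {"rimtip":[[.095,.018,.013],[.095,-.018,.013]],"tab0":[[.151,.007,.045],[.151,-.007,.045],[.169,.007,.045],[.169,-.007,.045]]}.items():
    print(n,proj(c,W(p,L),T))
print("rim seen",l(155,380),l(257,372),"tongue",l(204,348),"guides",l(162,35),l(230,28),l(172,318),l(235,312))
print("tab seen",l(180,90),l(217,90),l(185,245),l(222,240))
print("bottom", r(512,517),r(735,517), proj(c,W(p,[[-.12,.068,0],[-.12,-.068,0]]),T))
for n in("top","scene"):
    t=load(n+"0.npy");print(n,proj(t,W(p,[[p[7],.068,0],[p[7],-.068,0],[-.108,.045,0],[-.108,-.045,0],[p[3],0,0],[p[6],0,0]])).round(1).tolist())
E
```

```text
[ 0.4802  0.2019  0.0456  0.033  -0.0017 -0.0368 -0.0716  0.1797] 
 [[ 0.063  -0.0029]
 [ 0.0144 -0.0007]
 [ 0.0523 -0.0024]
 [-0.0015  0.0001]
 [ 0.5484 -0.3641]
 [-1.0363 -0.7613]
 [-3.8775  0.9089]
 [ 4.0861 -0.0182]]
rimtip [[260.3084  84.0037]
 [289.7945  82.6865]]
tab0 [[266.2159  43.964 ]
 [279.811   43.3398]
 [265.087   25.0613]
 [279.1842  24.406 ]]
rim seen (257.54237288135596, 76.0) (292.1186440677966, 74.4) tongue (274.1525423728814, 69.6) guides (259.91525423728814, 7.0) (282.96610169491527, 5.6) (263.3050847457627, 63.6) (284.66101694915255, 62.4)
tab seen (266.01694915254234, 18.0) (278.5593220338983, 18.0) (267.7118644067797, 49.0) (280.2542372881356, 48.0)
bottom (243.64406779661016, 208.4) (319.2372881355932, 208.4) [[240.9485 204.2799]
 [320.2665 201.0243]]
top [[204.9, 168.6], [245.5, 166.7], [219.5, 247.1], [244.7, 246.0], [228.8, 209.2], [231.2, 237.2]]
scene [[397.0, 180.7], [363.7, 204.5], [323.1, 178.1], [302.9, 190.8], [343.0, 187.8], [320.3, 185.2]]
```

>>> move_arm --targets "-0.5 -1 0 0;-0.5 -1 0 0;-0.5 -1 0 0;-0.5 -1 0 0;0 0 0 0;0 0 0 0"

```text
time_s: 2.32
tcp_pos: [0.3896, 0.1031, 0.3826]
ee_rot: [[1.0, 0.007, 0.001], [0.007, -1.0, 0.001], [0.001, -0.001, -1.0]]
wrist_force: [0.7, -0.2, 0.5]
gripper_width: 0.999
gripper_force: 0.0
```

```bash
python3 - <<'E'
from station import *
from fit import *
s=sense();c=capture("wrist");c["s"]=s;np.save("w2.npy",c,allow_pickle=True)
p=np.load("cr.npy");T=wristT(c,s)
q=proj(c,W(p,[[-.108,.045,0],[-.108,-.045,0],[.18,.06,0],[.18,-.06,0]]),T);print(q,s["tcp_pos"],s["ee_rot"][:,0])
u0=int(q[:,0].min()-12);v0=max(0,int(q[:,1].min()-20));v1=int(q[:,1].max()+25);vm=(v0+v1)//2
f=[cv2.resize(c["image"][x:y,u0:u0+135],(0,0),fx=2.95,fy=5,interpolation=cv2.INTER_CUBIC)[:600] for x,y in((v0,v0+118),(v1-118,v1))]
print(u0,v0,v1-118);cv2.imwrite("pics/w2z.png",np.hstack(f))
E
```

```text
[[194.4887 168.4422]
 [248.6985 166.2555]
 [124.7046 -44.3867]
 [236.6039 -52.2482]] [0.3896 0.1031 0.3826] [1.     0.0068 0.0007]
112 0 75
```

View pics/w2z.png

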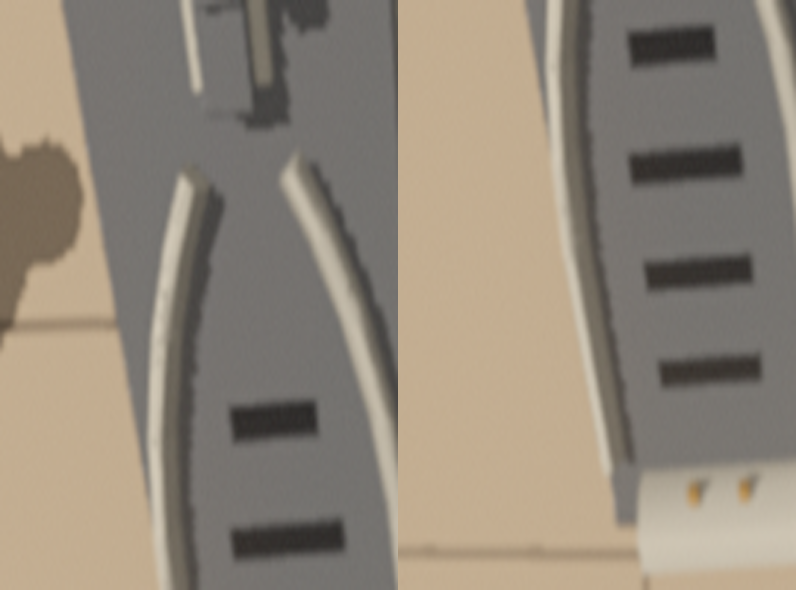

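The second view shows the pocket again: the slots at roughly x 190-206 in the image, the rim tips at (176,34) and (212,31), and the left foot of the heel block at (193,169). Next I'll triangulate these points.

```bash
python3 - <<'E'
from fit import *
c1=load("w1.npy");T1=wristT(c1,c1["s"]);c2=load("w2.npy");T2=wristT(c2,c2["s"])
l=lambda X,Y:(205+X/2.95,Y/5); r=lambda X,Y:(205+(X-398)/2.95,105+Y/5)
L=lambda X,Y:(112+X/2.95,Y/5); R=lambda X,Y:(112+(X-398)/2.95,75+Y/5)
F=dict(s1=(r(610,90),L(274.5,421)),s2=(r(613,196),L(288,540)),s3=(r(615.5,293),R(698,273)),s4=(r(618,380),R(710,370)),
heelL=(r(540,470),R(638,470)),pinL=(r(598,495),R(695,493)),pinR=(r(648,492),R(745,490)),rimL=(l(153,379),L(189,171)),rimR=(l(258,372),L(296,153)),
tong=(l(202,348),L(227,116)),guideL=(l(172,318),L(196,92)),guideR=(l(236,314),L(262,86)),corn=(r(512,517),R(617,522)))
p=np.load("cr.npy")
for k,(a,b) in F.items():
    o1,d1=ray(c1,[a],T1);o2,d2=ray(c2,[b],T2)
    A=np.c_[d1[0],-d2[0]];t=np.linalg.lstsq(A,o2-o1,rcond=None)[0]
    P1=o1+t[0]*d1[0];P2=o2+t[1]*d2[0];P=(P1+P2)/2
    print(k,P,"gap",np.linalg.norm(P1-P2).round(4),"local",((P-[p[0],p[1],.078])@Rc(p[2])).round(4))
E
```

```text
s1 [0.5088 0.2032 0.0957] gap 0.0001 local [0.0336 0.0001 0.001 ]
s2 [0.4787 0.2019 0.0782] gap 0.0002 local [-0.0012  0.0001  0.0009]
s3 [0.4484 0.2006 0.0613] gap 0.0003 local [-0.0359  0.0001  0.0014]
s4 [0.4182 0.1991 0.0427] gap 0.0002 local [-0.0714  0.      0.0004]
heelL [0.3846 0.2434 0.0275] gap 0.0007 local [-0.1063  0.0458  0.0031]
pinL [0.3782 0.2102 0.0353] gap 0.0004 local [-0.1093  0.013   0.0138]
pinR [0.3797 0.1822 0.0373] gap 0.0006 local [-0.1081 -0.015   0.0154]
rimL [0.5645 0.2285 0.1288] gap 0.0026 local [0.0994 0.0227 0.0013]
rimR [0.5669 0.1841 0.1306] gap 0.0006 local [ 0.1006 -0.0217  0.0026]
tong [0.5696 0.2071 0.1501] gap 0.0001 local [0.1136 0.0011 0.0177]
guideL [0.576  0.2193 0.1481] gap 0.0014 local [0.1186 0.013  0.0124]
guideR [0.5774 0.1938 0.1465] gap 0.0011 local [ 0.118  -0.0125  0.011 ]
corn [0.3639 0.2615 0.0104] gap 0.0 local [-0.132   0.0648 -0.0018]
```

>>> move_arm --targets "0.2 -1 0.1 0;0.2 -1 0.1 0;0.2 -1 0.1 0;0.2 -1 0.1 0;0.2 -1 0.1 0;0.2 -1 0.1 0;0.2 -1 0.1 -1;0.2 -1 0.1 -1;0.2 -1 0.1 -1;0.2 -1 0.1 0"

```text
time_s: 3.2
tcp_pos: [0.4417, -0.1471, 0.4067]
ee_rot: [[0.967, -0.254, -0.001], [-0.254, -0.967, 0.0], [-0.001, 0.0, -1.0]]
wrist_force: [0.2, -0.2, 0.6]
gripper_width: 1.0
gripper_force: 0.0
```

>>> move_arm --targets "0 -0.6 0 0;0 0 0 0;0 0 0 0"

```text
time_s: 3.45
tcp_pos: [0.4413, -0.1615, 0.4064]
ee_rot: [[0.967, -0.253, -0.002], [-0.253, -0.967, 0.001], [-0.002, 0.0, -1.0]]
wrist_force: [-0.4, 0.2, -0.6]
gripper_width: 0.999
gripper_force: 0.0
```

```bash
python3 - <<'E'
from station import *
from h import *
s=sense();c=capture("wrist");c["s"]=s;np.save("w3.npy",c,allow_pickle=True)
cv2.imwrite("pics/w3.png",c["image"][:250]);print(s["tcp_pos"],s["ee_rot"][:,0])
E
```

```text
[ 0.44131708 -0.16150274  0.40638454] [ 0.96746877 -0.25298102 -0.00218903]
```

View pics/w3.png

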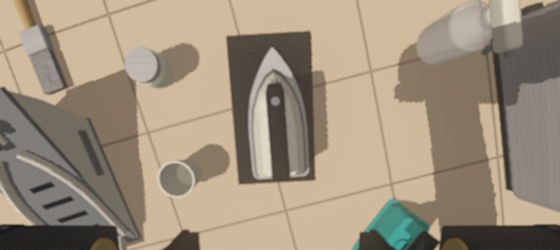

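The iron is seen from above with its nose tip at (272,47), the heel centre near (281,180), and the handle running from about (275,85) to (280,180).

```bash
python3 - <<'E'
from fit import *
c=load("w3.npy");T=wristT(c,c["s"])
P=onz(c,[[272,47],[281,180]],[.008,.008],T);print(P,np.linalg.norm(P[0]-P[1]))
d=P[0]-P[1];d/=np.linalg.norm(d);yaw=np.degrees(np.arctan2(d[1],d[0]));print("yaw",yaw)
o=P[0]-.110*d;g=o-.022*d;print("grip",g)
H=onz(c,[[275,88],[280,178]],.12,T);print("handle",H,np.degrees(np.arctan2(*(H[0]-H[1])[[1,0]])))
perp=np.array([-d[1],d[0],0]);print("handle lateral off",(H-P[0])@perp,"along",(H-o)@d)
E
python3 - <<'E'
import sys;sys.path.insert(0,'.')
from h import *
c=load("w3.npy")
cv2.imwrite("pics/w3z.png",cv2.resize(c["image"][30:190,220:330],(0,0),fx=3.7,fy=3.7,interpolation=cv2.INTER_CUBIC))
E
```

```text
[[ 0.6278 -0.1987  0.008 ]
 [ 0.41   -0.1575  0.008 ]] 0.22168953192459168
yaw -10.732851848092489
grip [ 0.4982 -0.1742  0.008 ]
handle [[ 0.5528 -0.1854  0.12  ]
 [ 0.4325 -0.1611  0.12  ]] -11.446022973251646
handle lateral off [-0.0009  0.0006] along [ 0.0337 -0.0889]
```

View pics/w3z.png

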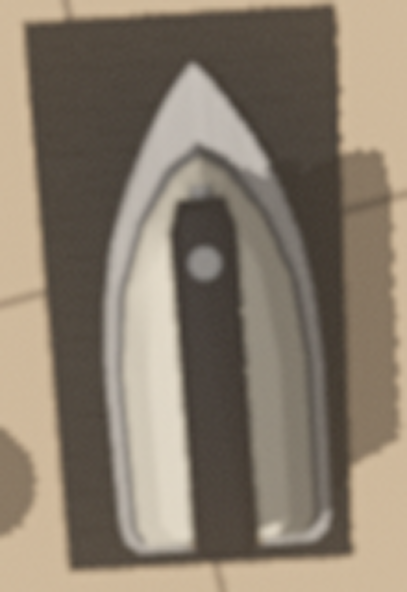

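>>> move_arm --targets "0.5 -0.1 -1 0.75;0.5 -0.1 -1 0;0.5 -0.1 -1 0;0.5 -0.1 -1 0;0.28 -0.1 -1 0;0 0 -1 0;0 0 -1 0;0 0 -1 0;0 0 -1 0;0 0 0 0" --gripper 87

```text
time_s: 4.33
tcp_pos: [0.4943, -0.1722, 0.1774]
ee_rot: [[0.982, -0.188, -0.011], [-0.188, -0.982, 0.002], [-0.011, -0.0, -1.0]]
wrist_force: [0.4, 0.5, -0.8]
gripper_width: 1.0
gripper_force: 0.0
```

>>> move_arm --targets "0.1 -0.05 -0.7 0;0.05 -0.02 -0.7 0;0 0 -0.7 0;0 0 -0.7 0;0 0 -0.7 0;0 0 0 0;0 0 0 0"

```text
time_s: 4.92
tcp_pos: [0.5019, -0.1755, 0.0957]
ee_rot: [[0.982, -0.187, -0.0], [-0.187, -0.982, -0.0], [0.0, 0.0, -1.0]]
wrist_force: [0.6, -0.5, 0.7]
gripper_width: 0.997
gripper_force: 0.0
```

>>> move_arm --targets "0 0 0 0;0 0 0 0;0 0 0 0;0 0 0 0;0 0 0 0;0 0 0 0;0 0 0 0;0 0 0 0" --gripper 0

```text
time_s: 5.58
tcp_pos: [0.5011, -0.1761, 0.0951]
ee_rot: [[0.982, -0.189, 0.0], [-0.189, -0.982, -0.0], [0.0, 0.0, -1.0]]
wrist_force: [-0.7, -0.4, 0.0]
gripper_width: 0.477
gripper_force: 0.0
```

>>> move_arm --targets "-0.1 0 -0.2 0;0 0 0 0;0 0 0 0;0 0 0 0;0 0 0 0;0 0 0 0;0 0 0 0;0 0 0 0"

```text
time_s: 6.25
tcp_pos: [0.498, -0.1761, 0.0893]
ee_rot: [[0.982, -0.189, -0.002], [-0.189, -0.982, 0.0], [-0.002, 0.0, -1.0]]
wrist_force: [1.0, 0.6, -6.1]
gripper_width: 0.294
gripper_force: 29.9
```

>>> move_arm --targets "0 0 0.4 0;0 0 0.6 0;0 0 0.8 0;0 0 0.8 0;0 0 0.8 0;0 0 0.6 0;0 0 0 0;0 0 0 0"

```text
time_s: 6.92
tcp_pos: [0.4985, -0.1761, 0.1905]
ee_rot: [[0.982, -0.189, 0.001], [-0.189, -0.982, 0.0], [0.001, -0.001, -1.0]]
wrist_force: [-0.8, 0.1, -7.7]
gripper_width: 0.294
gripper_force: 29.9
```

>>> move_arm --targets "0 0 0.8 0;0 0.3 0.8 0;-0.1 0.6 0.8 0.3;-0.2 0.9 0.8 0.3;-0.2 1 0.8 0.3;-0.2 1 0 0.3;-0.2 1 0 0.3;-0.2 1 0 0.3;-0.2 1 0 0.3;-0.2 1 0 0.3"

```text
time_s: 7.75
tcp_pos: [0.4593, 0.0197, 0.2878]
ee_rot: [[1.0, 0.02, -0.005], [0.02, -1.0, -0.001], [-0.005, 0.001, -1.0]]
wrist_force: [1.2, 1.0, -8.2]
gripper_width: 0.292
gripper_force: 29.9
```

>>> move_arm --targets "-0.2 1 0 0.3;-0.2 1 0 0;-0.2 1 0 0;-0.2 1 0 0;-0.2 1 0 0;-0.1 0.9 0 0;0 0.7 0 0;0 0.5 0 0;0 0.1 0 0;0 0 0 0"

```text
time_s: 8.58
tcp_pos: [0.433, 0.199, 0.2886]
ee_rot: [[0.999, 0.047, -0.003], [0.047, -0.999, -0.002], [-0.003, 0.002, -1.0]]
wrist_force: [-0.6, 0.0, -7.4]
gripper_width: 0.292
gripper_force: 29.9
```

>>> move_arm --targets "0 0 0 0;0 0 0 0;0 0 0 0"

```text
time_s: 8.83
tcp_pos: [0.4336, 0.198, 0.2899]
ee_rot: [[0.999, 0.045, -0.0], [0.045, -0.999, -0.0], [-0.0, 0.0, -1.0]]
wrist_force: [-0.4, -0.4, -7.6]
gripper_width: 0.293
gripper_force: 29.9
```

```bash
python3 - <<'E'
from station import *
from fit import *
s=sense();c=capture("wrist");c["s"]=s;np.save("w4.npy",c,allow_pickle=True)
print(s["tcp_pos"],s["ee_rot"][:,0],s["wrist_force"],s["moment"],s["time_s"])
T=wristT(c,s);R=s["ee_rot"];g=s["tcp_pos"]-.019*R[:,2];x=R[:,0];z=np.array([0,0,1.])
n=g+.132*x-.104*z;q=proj(c,[n,n+.007*z,g],T);print(q)
cv2.imwrite("pics/w4.png",cv2.resize(c["image"][:260,150:410],(0,0),fx=2.3,fy=2.3))
E
```

```text
[0.4336 0.198  0.2899] [ 0.999   0.0446 -0.0005] [-0.4163 -0.3697 -7.603 ] [-0.0466  0.0115 -0.0195] 8.8333
[[278.145   31.4842]
 [278.1295  28.6566]
 [277.8442 265.0013]]
```

View pics/w4.png

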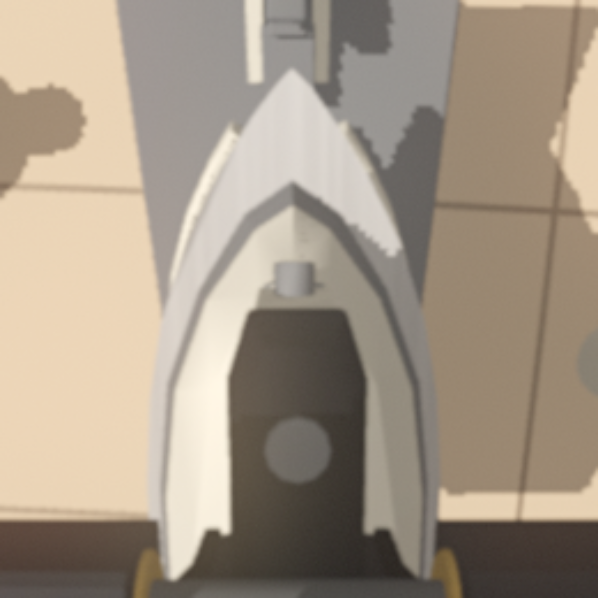

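The nose tip at (277,30) matches the level-iron prediction, so the grip is good. It's centred between the rim ends. I'll descend until the nose touches the floor.

>>> move_arm --targets "0.08 0.05 -0.5 0;0.08 0 -0.5 0;0 0 -0.5 0;0 0 -0.5 0;0 0 -0.4 0;0 0 -0.2 0;0 0 -0.1 0;0 0 0 0;0 0 0 0"

```text
time_s: 9.63
tcp_pos: [0.4381, 0.2003, 0.2232]
ee_rot: [[0.999, 0.046, 0.001], [0.046, -0.999, 0.001], [0.001, -0.001, -1.0]]
wrist_force: [-0.5, 0.4, -7.1]
gripper_width: 0.295
gripper_force: 29.9
```

>>> move_arm --targets "0 0 -0.1 0;0 0 -0.1 0;0 0 -0.1 0;0 0 -0.1 0;0 0 0 0;0 0 0 0"

```text
time_s: 10.13
tcp_pos: [0.4376, 0.2001, 0.2124]
ee_rot: [[0.999, 0.046, -0.0], [0.046, -0.999, -0.0], [-0.0, 0.0, -1.0]]
wrist_force: [0.4, 0.5, -7.5]
gripper_width: 0.296
gripper_force: 29.9
```

>>> move_arm --targets "0 0 -0.1 0;0 0 -0.1 0;0 0 -0.1 0;0 0 0 0"

```text
time_s: 10.47
tcp_pos: [0.4346, 0.1992, 0.205]
ee_rot: [[0.999, 0.046, -0.006], [0.046, -0.999, -0.002], [-0.006, 0.002, -1.0]]
wrist_force: [-11.6, 0.4, 2.4]
gripper_width: 0.297
gripper_force: 30.0
```

>>> move_arm --targets "0 0 -0.1 0;0 0 -0.1 0;0 0 -0.1 0;0 0 0 0"

```text
time_s: 10.8
tcp_pos: [0.4312, 0.1978, 0.197]
ee_rot: [[0.999, 0.046, -0.014], [0.046, -0.999, -0.005], [-0.014, 0.005, -1.0]]
wrist_force: [-22.3, 0.3, 7.8]
gripper_width: 0.298
gripper_force: 30.1
```

>>> move_arm --targets "-0.15 0 0 0;-0.15 0 -0.1 0;-0.13 0 -0.15 0;-0.13 0 -0.15 0;0 0 0 0"

```text
time_s: 11.22
tcp_pos: [0.4233, 0.2003, 0.187]
ee_rot: [[0.999, 0.046, 0.0], [0.046, -0.999, 0.0], [0.0, -0.0, -1.0]]
wrist_force: [-2.0, 1.0, -4.1]
gripper_width: 0.297
gripper_force: 30.0
```

>>> move_arm --targets "-0.06 0 -0.16 0;-0.06 0 -0.16 0;-0.05 0 -0.16 0;0 0 0 0"

```text
time_s: 11.55
tcp_pos: [0.4178, 0.1995, 0.1741]
ee_rot: [[0.999, 0.046, -0.004], [0.046, -0.999, -0.002], [-0.004, 0.002, -1.0]]
wrist_force: [-5.8, 0.2, -2.5]
gripper_width: 0.295
gripper_force: 30.0
```

>>> move_arm --targets "-0.04 -0.02 -0.17 0;-0.04 -0.02 -0.17 0;-0.04 0 -0.17 0;0 0 0 0"

```text
time_s: 11.88
tcp_pos: [0.4136, 0.1979, 0.1609]
ee_rot: [[0.999, 0.046, -0.006], [0.046, -0.999, -0.003], [-0.006, 0.003, -1.0]]
wrist_force: [-8.7, 0.2, -3.6]
gripper_width: 0.294
gripper_force: 30.0
```

>>> move_arm --targets "-0.04 0 -0.13 0;-0.04 0 -0.13 0;-0.03 0 -0.13 0;0 0 0 0;0 0 0 0"

```text
time_s: 12.3
tcp_pos: [0.4117, 0.1982, 0.1518]
ee_rot: [[0.999, 0.046, -0.005], [0.046, -0.999, -0.002], [-0.005, 0.002, -1.0]]
wrist_force: [-8.3, 1.1, -3.3]
gripper_width: 0.295
gripper_force: 30.0
```

```bash
python3 - <<'E'
from station import *
from fit import *
s=sense();c=capture("wrist");t=capture("scene");c["s"]=s;np.save("w5.npy",c,allow_pickle=True)
print(s["tcp_pos"],s["wrist_force"],s["time_s"])
a=cv2.resize(c["image"][:200,180:380],(0,0),fx=2,fy=2);b=cv2.resize(t["image"][130:260,270:400],(400,400))
cv2.imwrite("pics/w5.png",np.hstack([a,b]))
E
```

```text
[0.4117 0.1982 0.1518] [-8.311   1.0561 -3.3221] 12.3
```

View pics/w5.png

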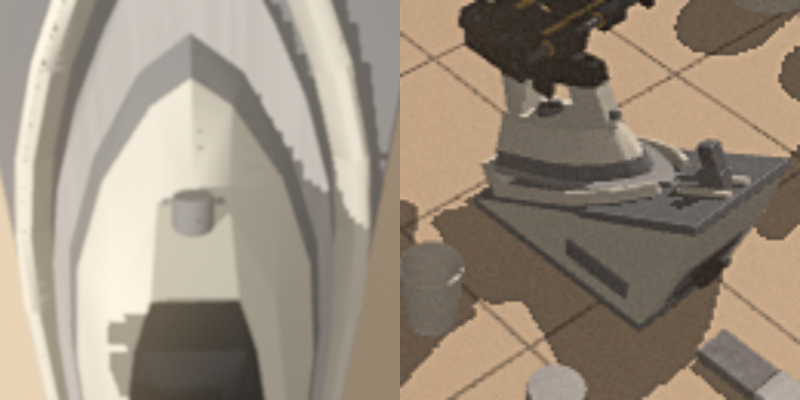

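The nose sits centred inside the rim with the heel still slightly raised, as intended. I'll keep lowering.

>>> move_arm --targets "-0.03 0 -0.12 0;-0.03 0 -0.12 0;-0.02 0 -0.12 0;0 0 0 0"

```text
time_s: 12.73
tcp_pos: [0.4118, 0.1991, 0.1455]
ee_rot: [[0.999, 0.047, 0.001], [0.047, -0.999, -0.001], [0.001, 0.001, -1.0]]
wrist_force: [-6.9, -0.9, 6.5]
gripper_width: 0.296
gripper_force: 30.0
```

>>> move_arm --targets "-0.02 0 -0.1 0;-0.01 0 -0.1 0;0 0 0 0"

```text
time_s: 12.98
tcp_pos: [0.4122, 0.2001, 0.1403]
ee_rot: [[0.999, 0.047, 0.004], [0.047, -0.999, 0.002], [0.004, -0.002, -1.0]]
wrist_force: [-1.8, 0.0, -0.5]
gripper_width: 0.297
gripper_force: 30.0
```

>>> move_arm --targets "0 0 -0.1 0;0 0 -0.1 0;0 0 0 0"

```text
time_s: 13.23
tcp_pos: [0.4116, 0.2002, 0.1371]
ee_rot: [[0.999, 0.047, 0.002], [0.047, -0.999, 0.001], [0.002, -0.001, -1.0]]
wrist_force: [-12.4, 0.8, 21.0]
gripper_width: 0.294
gripper_force: 30.0
```

>>> move_arm --targets "0 0 -0.08 0;0 0 0 0;0 0 0 0"

```text
time_s: 13.48
tcp_pos: [0.4121, 0.2003, 0.1367]
ee_rot: [[0.999, 0.048, 0.004], [0.048, -0.999, 0.002], [0.004, -0.001, -1.0]]
wrist_force: [-14.0, -0.7, 29.5]
gripper_width: 0.296
gripper_force: 30.0
```

The push-back is square to the floor (-14, 0, 29.5), so the sole seems to be down flat. I'll relieve the force and check.

>>> move_arm --targets "0 0 0.1 0;0 0 0.06 0;0 0 0 0"

```text
time_s: 13.73
tcp_pos: [0.4121, 0.2002, 0.1368]
ee_rot: [[0.999, 0.046, 0.003], [0.046, -0.999, 0.002], [0.003, -0.002, -1.0]]
wrist_force: [-3.0, 2.2, 5.1]
gripper_width: 0.292
gripper_force: 30.0
```

```bash
python3 - <<'E'
from station import *
from fit import *
s=sense();c=capture("wrist");t=capture("scene");c["s"]=s;np.save("w6.npy",c,allow_pickle=True)
print(s["tcp_pos"],s["wrist_force"],s["time_s"])
p=np.load("cr.npy");T=wristT(c,s)
print(proj(c,W(p,[[.11,0,.007],[-.012,0,.117],[.08,0,.007]]),T))
# grip point in local frame
g=s["tcp_pos"]-.019*s["ee_rot"][:,2];print("grip local",(g-[p[0],p[1],.078])@Rc(p[2]))
a=cv2.resize(c["image"][:200,180:380],(0,0),fx=2,fy=2);b=cv2.resize(t["image"][130:260,270:400],(400,400))
cv2.imwrite("pics/w6.png",np.hstack([a,b]))
E
```

```text
[0.4121 0.2002 0.1368] [-2.9855  2.2462  5.0878] 13.7333
[[281.4334 -90.3599]
 [280.855  283.6204]
 [281.1177 -13.0172]]
grip local [-0.0201  0.0014  0.1015]
```

View pics/w6.png

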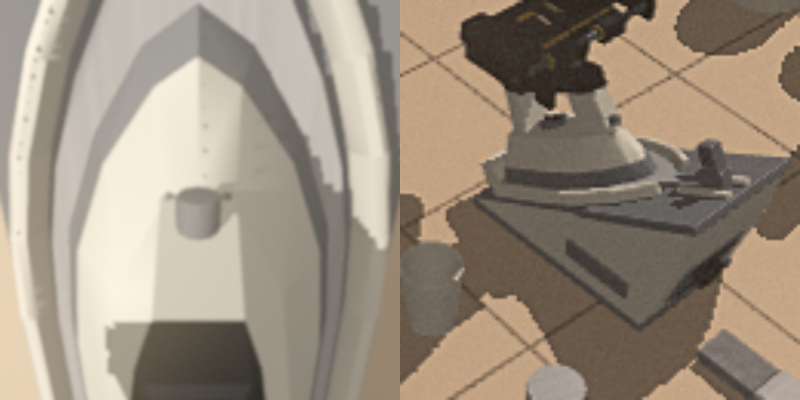

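The sole lies flat and centred inside the rim, and the skirt is parallel to the rim on both sides. I'll release the handle and go up.

>>> move_arm --targets "0 0 0 0;0 0 0 0;0 0 0 0;0 0 0 0;0 0 0 0" --gripper 60

```text
time_s: 14.25
tcp_pos: [0.4108, 0.1989, 0.1356]
ee_rot: [[0.999, 0.045, -0.001], [0.045, -0.999, -0.001], [-0.001, 0.001, -1.0]]
wrist_force: [0.5, -0.5, 0.6]
gripper_width: 0.584
gripper_force: 0.0
```

>>> move_arm --targets "0 0 0.4 0;0 0 0.8 0;0 0 1 0;0 0 1 0;0 0 1 0;0 0 1 0;0 0 0 0;0 0 0 0"

```text
time_s: 14.92
tcp_pos: [0.4113, 0.1995, 0.2672]
ee_rot: [[0.999, 0.046, 0.002], [0.046, -0.999, 0.002], [0.002, -0.002, -1.0]]
wrist_force: [0.2, -0.9, -1.0]
gripper_width: 0.691
gripper_force: 0.0
```

>>> move_arm --targets "0.6 0 0.2 0;1 0.05 0 0;1 0.05 0 0;1 0.05 0 0;1 0.05 0 0;1 0.05 0 0;1 0.05 0 0;0.7 0.02 0 0;0.3 0 0 0;0 0 0 0" --gripper 50

```text
time_s: 15.75
tcp_pos: [0.6014, 0.2067, 0.2684]
ee_rot: [[0.999, 0.044, -0.004], [0.044, -0.999, -0.002], [-0.004, 0.002, -1.0]]
wrist_force: [-0.2, -0.4, -0.6]
gripper_width: 0.578
gripper_force: 0.0
```

```bash
python3 - <<'E'
from station import *
from fit import *
s=sense();p=np.load("cr.npy")
print(s["tcp_pos"],s["ee_rot"][:,0]);print(W(p,[[.159,0,.035]])-[0,0,.019]-s["tcp_pos"],"in units",(W(p,[[.159,0,.035]])-[0,0,.019]-s["tcp_pos"])/.025)
E
```

```text
[0.6014 0.2067 0.2684] [ 0.999   0.0444 -0.0037]
[[-0.0011  0.0007 -0.0995]] in units [[-0.0453  0.0269 -3.9816]]
```

>>> move_arm --targets "0 0.02 -0.8 0;0 0 -0.8 0;0 0 -0.8 0;0 0 -0.6 0;0 0 -0.5 0;0 0 -0.4 0;0 0 0 0;0 0 0 0"

```text
time_s: 16.42
tcp_pos: [0.6002, 0.2076, 0.1735]
ee_rot: [[0.999, 0.046, -0.001], [0.046, -0.999, -0.001], [-0.001, 0.001, -1.0]]
wrist_force: [0.4, -0.6, 0.0]
gripper_width: 0.576
gripper_force: 0.0
```

>>> move_arm --targets "0 0 0 0;0 0 0 0;0 0 0 0;0 0 0 0;0 0 0 0;0 0 0 0;0 0 0 0;0 0 0 0;0 0 0 0" --gripper 0

```text
time_s: 17.17
tcp_pos: [0.601, 0.2089, 0.1737]
ee_rot: [[0.999, 0.046, 0.001], [0.046, -0.999, 0.002], [0.001, -0.002, -1.0]]
wrist_force: [-1.1, 5.3, 1.0]
gripper_width: 0.159
gripper_force: 30.0
```

>>> move_arm --targets "-0.12 0 -0.07 0;-0.12 0 -0.07 0;-0.12 -0.01 -0.07 0;-0.12 -0.01 -0.07 0;-0.08 0 -0.045 0;0 0 0 0;0 0 0 0"

```text
time_s: 17.75
tcp_pos: [0.5867, 0.2081, 0.1655]
ee_rot: [[0.999, 0.046, 0.001], [0.046, -0.999, 0.002], [0.001, -0.002, -1.0]]
wrist_force: [-0.9, 4.9, 0.9]
gripper_width: 0.155
gripper_force: 30.0
```

>>> move_arm --targets "-0.08 0 -0.045 0;-0.08 0 -0.045 0;-0.06 0 -0.035 0;0 0 0 0;0 0 0 0"

```text
time_s: 18.17
tcp_pos: [0.585, 0.2081, 0.1646]
ee_rot: [[0.999, 0.047, 0.009], [0.047, -0.999, 0.003], [0.01, -0.002, -1.0]]
wrist_force: [7.1, 3.8, 3.5]
gripper_width: 0.158
gripper_force: 30.0
```

>>> move_arm --targets "-0.1 0 -0.06 0;-0.1 0 -0.06 0;0 0 0 0;0 0 0 0"

```text
time_s: 18.5
tcp_pos: [0.5847, 0.2083, 0.1645]
ee_rot: [[0.999, 0.048, 0.021], [0.048, -0.999, 0.005], [0.021, -0.004, -1.0]]
wrist_force: [14.9, 0.2, 4.8]
gripper_width: 0.158
gripper_force: 30.0
```

It has hit a hard stop after about 19 mm of travel from its 0-5 mm start. I'll ease off, release and retreat.

>>> move_arm --targets "0.12 0 0.07 0;0.1 0 0.05 0;0 0 0 0;0 0 0 0"

```text
time_s: 18.83
tcp_pos: [0.5848, 0.2081, 0.1645]
ee_rot: [[0.999, 0.047, 0.008], [0.047, -0.999, 0.003], [0.008, -0.002, -1.0]]
wrist_force: [3.2, 4.4, 4.2]
gripper_width: 0.157
gripper_force: 30.0
```

>>> move_arm --targets "0 0 0 0;0 0 0 0;0 0 0 0;0 0 0 0;0 0 0 0;0 0 0 0" --gripper 50

```text
time_s: 19.33
tcp_pos: [0.5816, 0.2067, 0.1619]
ee_rot: [[0.999, 0.046, -0.001], [0.046, -0.999, -0.001], [-0.001, 0.001, -1.0]]
wrist_force: [0.6, -0.4, -1.1]
gripper_width: 0.518
gripper_force: 0.0
```

>>> move_arm --targets "0 0 0.4 0;0 0 0.8 0;0 0 1 0;0 0 1 0;0 0 1 0;0 0 1 0;0 0 0.5 0;0 0 0 0;0 0 0 0"

```text
time_s: 20.08
tcp_pos: [0.5818, 0.2073, 0.3058]
ee_rot: [[0.999, 0.046, 0.001], [0.046, -0.999, 0.001], [0.001, -0.001, -1.0]]
wrist_force: [-0.1, -0.3, -0.9]
gripper_width: 0.573
gripper_force: 0.0
```

```bash
python3 - <<'E'
from station import *
from fit import *
s=sense();c=capture("wrist");c["s"]=s;np.save("w7.npy",c,allow_pickle=True);p=np.load("cr.npy")
print(s["tcp_pos"],s["wrist_force"],s["time_s"])
for n in("top","scene"):
    b=load(n+"0.npy")["image"].astype(int);a=capture(n)["image"].astype(int)
    d=(np.abs(a-b).sum(2)>90).astype(np.uint8);k,_,st,ce=cv2.connectedComponentsWithStats(cv2.morphologyEx(d,cv2.MORPH_OPEN,np.ones((3,3))))
    print(n,[(x[:4].tolist(),x[4]) for x in st[1:] if x[4]>25])
E
```

```text
[0.5818 0.2073 0.3058] [-0.1025 -0.2598 -0.8943] 20.0833
top [([172, 107, 76, 72], np.int32(3271)), ([141, 143, 26, 46], np.int32(443)), ([163, 158, 7, 9], np.int32(50)), ([276, 163, 85, 59], np.int32(1933)), ([107, 174, 61, 55], np.int32(1267)), ([318, 183, 31, 60], np.int32(1082)), ([218, 194, 17, 12], np.int32(94)), ([351, 197, 10, 34], np.int32(224)), ([215, 204, 22, 45], np.int32(453)), ([170, 208, 42, 49], np.int32(650)), ([243, 217, 6, 31], np.int32(113)), ([253, 220, 17, 36], np.int32(254)), ([153, 230, 31, 44], np.int32(536)), ([331, 233, 55, 50], np.int32(1349)), ([214, 239, 35, 53], np.int32(862)), ([237, 247, 8, 8], np.int32(51)), ([173, 257, 83, 77], np.int32(2401)), ([67, 258, 33, 34], np.int32(681)), ([20, 260, 38, 9], np.int32(251)), ([347, 273, 43, 31], np.int32(295)), ([97, 277, 26, 31], np.int32(491)), ([376, 280, 39, 37], np.int32(384)), ([223, 293, 13, 7], np.int32(65)), ([13, 296, 29, 30], np.int32(659)), ([248, 301, 94, 53], np.int32(2559)), ([203, 321, 172, 97], np.int32(5272)), ([36, 328, 11, 6], np.int32(56)), ([0, 330, 208, 89], np.int32(5740)), ([184, 339,
[... 381 characters left out ...]
(117)), ([339, 58, 73, 88], np.int32(2447)), ([158, 64, 67, 36], np.int32(846)), ([216, 86, 10, 16], np.int32(93)), ([189, 115, 27, 30], np.int32(530)), ([174, 117, 8, 8], np.int32(42)), ([120, 141, 57, 69], np.int32(1345)), ([174, 140, 139, 67], np.int32(3094)), ([308, 146, 52, 34], np.int32(685)), ([340, 174, 10, 8], np.int32(64)), ([362, 175, 5, 10], np.int32(40)), ([285, 196, 21, 31], np.int32(250)), ([137, 212, 25, 35], np.int32(245)), ([164, 214, 9, 9], np.int32(45)), ([218, 225, 18, 21], np.int32(267)), ([149, 237, 112, 74], np.int32(3457)), ([103, 238, 20, 32], np.int32(247)), ([239, 246, 71, 99], np.int32(2662)), ([312, 249, 18, 14], np.int32(198)), ([329, 267, 5, 9], np.int32(36))]
```

```bash
python3 -c "
from station import *
print(finish_job())"
```

```text
the job is handed in; nothing more can be done
None
```

I set the iron down in the charging stand's pocket, slid the carry lock about 19 mm to its hard stop, let go and handed the job in at about 20 s; no verdict came back, and I took no picture of the seating after the release.

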